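# Shift the feed lever of the sole-brushing machine

### The job

The feed lever of the sole-brushing machine stands in its park slot. With the fingertips, push it out into the cross channel, along it, and fully home into the slot with the blue marker, without putting it into any other marked slot on the way. Only push the lever, never take it between the fingers; leave the other things on the table where they are and finish with the hand clear.

Things in the scene. Friction and masses are not known exactly. Their poses are not given: they have to be found in the camera images.
- machine: bench sole-brushing machine, fixed to the table: green case 180 (x) x 200 (y) x 110 mm high with a grey gate plate, 4 mm thick, as its top; feed roller, brush roller and motor, up to 86 mm high, beyond its far (+x) end. Origin: centre of the case's underside, on the table, z up. Its x axis points away from the robot towards the rollers, turned up to 30 degrees either way
- gate (a point): centre of the gate, on the plate's top, 110 mm over the table; axes as the machine's. A cross channel along y, 19 mm wide, reaches 41.5 mm each way. At each of its ends a 19 mm wide slot runs off to both sides along x (slot centre lines y = +-32 mm, ends x = +-36 mm): four slots, each with a coloured marker beyond its corner. The park slot is at park
- park (a point): near end of the unmarked park slot, in the plate's top: 19 mm wide, from x = -36 mm to the channel at y = 0 of the gate; it does not go on beyond the channel. So a lever pushed straight out of park stops at the channel's far wall, and one pushed along the channel stops at its end, in line with the two slots there
- pivot (a point): point under the middle of the gate, 30 mm above the table, about which the lever tilts both ways. The lever is a steel stem, 12 mm thick, standing up through the gate. It stays where it is left (friction); about 2 to 4 N at the knob moves it, and at the gate's walls it stops hard
- knob (a point): centre of the orange ball knob, 40 mm wide, on top of the lever, 155 mm from the pivot: 185 mm over the table upright, about 164 to 178 mm leaning in a slot. z along the stem, away from the pivot. It moves twice as far as the stem in the gate: about 51 mm along machine x from channel to slot end, about 61 mm along y from the middle to the channel's end
- lever (a joint): lean of the lever along machine x, rad: 0 in the middle of the cross channel (play +-0.06), about +0.33 at the end of a far (+x, roller side) slot, about -0.33 at the end of a near (-x) slot or of the park slot. It starts in park
- cross (a joint): lean of the lever along machine y, rad: 0 in the middle (park), about +0.42 in the slots on the +y side, about -0.42 on the -y side (play +-0.06)
- marker_blue: blue disc, 24 mm wide, 3 mm thick, fixed flat on the gate plate, marking the slot at its corner; origin: centre of its underside, 110 mm over the table. The four markers lie at x = +-52, y = +-58 mm in the machine's frame; which colour is at which corner changes. With the lever home in a slot, the knob is right above that slot's marker (within about 10 mm sideways)
- marker_yellow: yellow disc like the blue one, marking another slot; origin at the centre of its underside
- marker_red: red disc like the blue one, marking another slot; origin at the centre of its underside
- marker_white: white disc like the blue one, marking another slot; origin at the centre of its underside
- sole_a: loose black rubber shoe sole lying flat beside the machine, about 265 x 90 x 18 mm; origin under its middle; not part of the job
- sole_b: a second such sole lying to the robot's left; same size; not part of the job
- tin: upright steel tin, 68 mm wide, 75 mm high, beside the machine; origin at the centre of its underside; not part of the job
- heel_lift: small black rubber heel piece, about 70 x 60 x 22 mm, lying beside the machine; origin at the underside; not part of the job
- brush: wood-handled brush lying on the table to the robot's right; not part of the job
- mug: white mug, 80 mm wide, 90 mm high, to the robot's right; not part of the job

How it is judged:
By the outcome, as a careful person would: the job done as asked, in the order asked, and still so for the second after the job is handed in, with the robot touching nothing.
It also fails if it takes over 48 s, if anything falls off the work surface, if the arm or the gripper's body presses on something with over 40 N, if the wrist force passes 120 N, or if a joint passes its speed limit or range.

### The arm

A 6-joint arm with a two-finger parallel gripper is mounted at the origin on the work surface. World frame = base frame: x ahead of the robot, y to its left, z up, the work surface at z = 0. Lengths are in m, angles in rad, forces in N, time in s.
With the tool pointing down it reaches from about 0.325 to 0.9 m from the base axis. Payload 6.1 kg.
Tool frame: the origin (TCP) lies midway between the tips of the shut fingers; the grasp point (between the pads) lies 19 mm behind it; z points along the fingers, x is the direction in which the jaws open and shut, and the axes are right-handed (so a half turn about z gives the same grasp; the last joint's range is limited). The gripper opens to 87 mm and grips with 3 to 60 N. Pads are 19 mm wide; open, the fingers measure 117 mm over their backs; the gripper's body (75 mm by 190 mm) begins 51 mm behind the grasp point.
Start: joints at [-1.468, 0.22, 1.526, -0, 1.395, -0.126], TCP at [0.142, -0.609, 0.223] pointing down, gripper open.
Joint ranges: [-2.98, 2.98], [-0.91, 2.08], [0.09, 2.57], [-1.24, 4.39], [0.2, 2.65], [-2.68, 2.68]. Speed limits (rad/s): [2.57, 2.57, 3.01, 3.14, 3.14, 3.14].

### API

Orientations are given as a rotation vector (axis times angle).
In Python, from cell import robot, vision gives the robot as it stands. The module is installed in compiled form; this text tells all that it offers.
- The arm moves only by the tool carry_out, never from a script. Its arguments are lists of equal length, an entry for each row: "slide": the shift along the tool's x, y, z in m, a list of three; "turn": the turn, a rotation vector about the tool's x, y, z in degrees, a list of three. In form: {"slide": [[x, y, z], ...], "turn": [[ax, ay, az], ...]}. A call has 1 to 5 rows; each row is the pose to reach, as a shift and turn from the pose commanded when the call began, along the tool's axes at that moment; what a row does not reach only later rows make up. A row lasts 1/12 s, in which the tool goes at most 41.7 mm and 7.16 degrees, less where a joint would pass 70% of its speed; a pose out of reach is approached as far as the arm can. A call with a gripper value outside its range is refused whole. "jaw" is the finger opening in m, from 0 to 0.087, set as the call begins (left out, the last holds). The fingers move at their own pace and stop on an object; "force" is the grip in N (left out, the last holds). Time passes only in rows, so rows that repeat a pose let the fingers close. It gives the time, the measured TCP pose, the force and the opening at its end, in the units of the state.
- robot.read_state(): the state, without advancing time (a new reading comes with each control period).
- vision.get_image(name): name is "scene" or "top" or "wrist"; returns a dict with "image" (384x512x3 uint8, blue, green, red), "range_z" (384x512 float32, m along the optical axis (not along the pixel's ray), 0 where there is no reading), "vfov" (degrees; the focal length in pixels is half the picture's height over the tangent of half this angle, whatever the lens; pixels are square), "cx", "cy" (the principal point, pixels), "rvec" (rotation vector, rad) and "tvec" (3), from world to camera coordinates, as OpenCV has them. Camera axes: x right, y down, z forward; pixel columns grow to the right and rows downward; lengths in m; the calibration is good to about 2 mm. The wrist camera is an equidistant fisheye: a pixel r from the principal point sees the ray r / f radians off the axis. A picture is of the moment at which its call begins.
- robot.finish_job(): hands the job in, once; it reports no verdict.
The state is a dict: "time_s": time; "joint_positions": joint angles; "qvel": joint speeds; "effort": joint torques, N m; "ee_pos": TCP position; "tcp_rot": TCP orientation; "contact_force": force on the tool from outside, world axes, zero at the start; "moment": the same for the moment, N m; "gripper_width": opening from 0.0 (shut) to 1.0 (fully open).
Only numpy, scipy, OpenCV 4.12 (cv2) and the standard library are available. Lean on these libraries where they do the work, as an engineer would, in place of code of your own. Each camera call takes 0.05 s, during which the arm holds its last target.

## Working session

There is one attempt and no reset: what is moved stays moved. The work goes in short steps, Python scripts to look and compute and a tool call to move; the robot and the scene stay as the last step left them, time stands still between calls to the robot, and variables do not carry over. Pictures are saved under pics/ and viewed, and the job is handed in when it is done.

Besides the shell and the picture viewer there is one more tool, called after ">>>" as a command line: name --argument value ..., lists and objects as JSON in quotes. carry_out: Moves the arm, as the interface text tells. Its arguments: {"type":"object","properties":{"slide":{"type":"array"},"turn":{"type":"array"},"jaw":{"type":"number"},"force":{"type":"number"}},"required":["slide","turn"]}

```bash
mkdir -p pics; python3 - <<'E'
from cell import robot, vision
import cv2
print(robot.read_state())
for n in ("scene","top","wrist"):
    d=vision.get_image(n); cv2.imwrite(f"pics/{n}0.png",d["image"]); print(n,d["vfov"],d["cx"],d["cy"],d["rvec"],d["tvec"])
E
```

```text
{'time_s': 0.0, 'joint_positions': array([-1.46808739e+00,  2.21216136e-01,  1.52761963e+00, -2.81377103e-06,
        1.39470598e+00, -1.26080608e-01]), 'qvel': array([ 0.0001364 , -0.00239289, -0.0005815 ,  0.00100095,  0.00181664,
        0.00153814]), 'effort': array([ 1.26917757e-04, -4.94610071e+01, -3.87375641e+01,  6.98749954e-02,
        5.70720399e-02, -1.87960168e-04]), 'ee_pos': array([ 0.1416916 , -0.60808334,  0.22143895]), 'tcp_rot': array([-2.45939912e+00,  1.95248807e+00,  2.14161483e-03]), 'contact_force': array([-0.36243423,  0.76860155, -0.35193063]), 'moment': array([-0.01236165,  0.01325081,  0.00451274]), 'gripper_width': 1.0005698861677983}
scene 47.41313549346916 260.0502175802098 189.68263067909297 [ 2.51539909  0.80368867 -0.21090503] [-0.48042084 -0.23507546  1.42633711]
top 56.00423865782865 258.3101798233175 188.78710579058384 [ 2.12996519 -2.16508205  0.18601371] [0.00559876 0.60899957 1.13971016]
wrist 65.70646984690485 250.6758275818075 191.38991230106063 [-2.28427974  1.81336193  0.25547203] [-0.62322966 -0.03208302  0.39089304]
```

View pics/scene0.png

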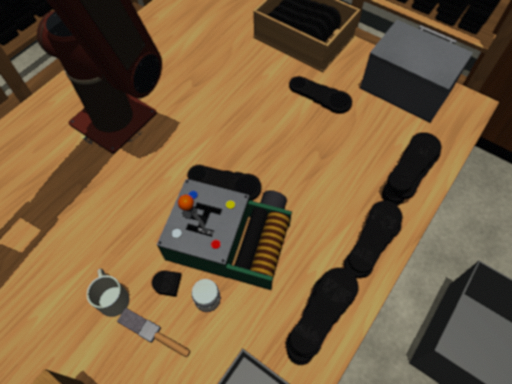

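View pics/top0.png

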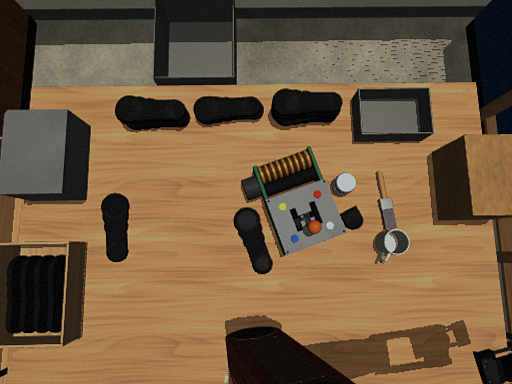

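The top view shows yellow at (283,207), red (317,194), white (330,226), blue (294,238), and the orange knob at (315,227). So blue is the near (-x), left (+y) slot. Now I'll measure positions.

```bash
cat > h.py <<'E'
from cell import robot, vision
import cv2, numpy as np
from scipy.spatial.transform import Rotation as R
def cen(d,name,roi=None):
    hsv=cv2.cvtColor(d["image"],cv2.COLOR_BGR2HSV)
    rng={'blue':[(105,120,60),(130,255,255)],'yellow':[(24,150,120),(34,255,255)],'red':[(0,180,110),(4,255,255)],'orange':[(6,215,90),(14,255,255)],'white':[(0,0,170),(180,40,255)]}[name]
    m=cv2.inRange(hsv,*[np.array(v,np.uint8) for v in rng])
    if name=='red': m|=cv2.inRange(hsv,np.array((175,180,110),np.uint8),np.array((180,255,255),np.uint8))
    if roi: mm=np.zeros_like(m); mm[roi[1]:roi[3],roi[0]:roi[2]]=255; m&=mm
    n,l,s,c=cv2.connectedComponentsWithStats(m)
    if n<2: return None
    i=1+np.argmax(s[1:,4]); return c[i],s[i]
def ray(d,p):
    f=d["image"].shape[0]/2/np.tan(np.radians(d["vfov"]/2))
    M=R.from_rotvec(np.ravel(d["rvec"])).as_matrix(); t=np.ravel(d["tvec"])
    v=M.T@np.array([(p[0]-d["cx"])/f,(p[1]-d["cy"])/f,1]); return -M.T@t, v
def onz(d,p,z):
    o,v=ray(d,p); return o+v*(z-o[2])/v[2]
def two(a,pa,b,pb):
    o1,v1=ray(a,pa);o2,v2=ray(b,pb)
    s=np.linalg.lstsq(np.c_[v1,-v2],o2-o1,rcond=None)[0]
    p,q=o1+s[0]*v1,o2+s[1]*v2; return (p+q)/2,np.linalg.norm(p-q)
E
python3 - <<'E'
from h import *
T=vision.get_image("top");S=vision.get_image("scene")
rt=(255,180,350,260);rs=(155,170,255,260)
W={}
for n in ('blue','yellow','red','white','orange'):
    a=cen(T,n,rt);b=cen(S,n,rs)
    print(n,[ (np.round(q[0],1),q[1][2:]) if q else None for q in (a,b)])
    if n=='orange':
        print(two(T,a[0],S,b[0]), onz(T,a[0],.172),onz(S,b[0],.172))
    else:
        p=onz(T,a[0],.113);q=onz(S,b[0],.113);print(p,q);W[n]=(p+q)[:2]/2
# fit
L={'blue':(-.052,.058),'yellow':(.052,.058),'red':(.052,-.058),'white':(-.052,-.058)}
A=np.array([L[k] for k in W]);B=np.array([W[k] for k in W])
c=B.mean(0);H=A.T@(B-c);yaw=np.arctan2(H[0,1]-H[1,0],H[0,0]+H[1,1])
Rm=np.array([[np.cos(yaw),-np.sin(yaw)],[np.sin(yaw),np.cos(yaw)]])
print(c,np.degrees(yaw),(B-c)@Rm)
img=cv2.resize(T["image"][140:290,220:420],None,fx=4,fy=4,interpolation=cv2.INTER_CUBIC);cv2.imwrite("pics/tz.png",img)
E
```

```text
blue [(array([294.2, 238.2]), array([ 8,  8, 45], dtype=int32)), (array([193.2, 193.9]), array([ 9,  8, 48], dtype=int32))]
[ 0.44473551 -0.10977338  0.113     ] [ 0.44849988 -0.10724146  0.113     ]
yellow [(array([282.1, 206.4]), array([ 7,  7, 38], dtype=int32)), (array([229.9, 204.4]), array([ 9,  8, 57], dtype=int32))]
[ 0.54271703 -0.0755452   0.113     ] [ 0.54667306 -0.07565903  0.113     ]
red [(array([317. , 193.7]), array([ 7,  7, 40], dtype=int32)), (array([215.4, 243.8]), array([ 8,  8, 52], dtype=int32))]
[ 0.58059329 -0.1853188   0.113     ] [ 0.58436216 -0.18452845  0.113     ]
white [(array([343.7, 184.5]), array([ 13,  11, 125], dtype=int32)), (array([176.2, 232.7]), array([ 8,  8, 49], dtype=int32))]
[ 0.60815131 -0.26995046  0.113     ] [ 0.48539646 -0.21824206  0.113     ]
orange [(array([314.1, 226.5]), array([13, 13, 77], dtype=int32)), (array([185.3, 202.1]), array([ 14,  14, 139], dtype=int32))]
(array([ 0.4768094 , -0.15986314,  0.17814464]), np.float64(0.002379000327993292)) [ 0.47630002 -0.16178348  0.172     ] [ 0.47482067 -0.15706277  0.172     ]
[ 0.53014109 -0.15328236] 31.145879062584473 [[-0.04832533  0.08152064]
 [ 0.05263373  0.0589553 ]
 [ 0.02842702 -0.05414977]
 [-0.03273543 -0.08632617]]
```

View pics/tz.png

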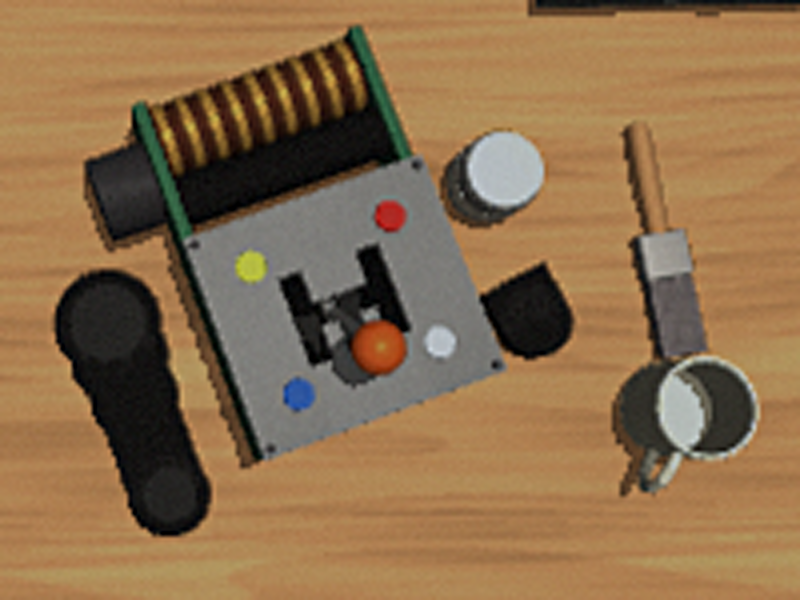

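```bash
cat >> h.py <<'E'
C=np.array([.5145,-.1467]);YAW=np.radians(18.8)
EX=np.array([np.cos(YAW),np.sin(YAW),0]);EY=np.array([-EX[1],EX[0],0])
def mac(p): q=np.asarray(p)[:2]-C; return np.array([q@EX[:2],q@EY[:2],p[2]])
def wor(m): return np.r_[C,0]+EX*m[0]+EY*m[1]+np.array([0,0,m[2]])
def plan(m,s=None):
    s=s or robot.read_state(); Rt=R.from_rotvec(s["tcp_rot"])
    print("t",s["time_s"],"mach",np.round(mac(s["ee_pos"])*1000,1),"F",np.round(s["contact_force"],1))
    print("slide",np.round(Rt.inv().apply(wor(m)-s["ee_pos"]),4))
    for sg in (1,-1):
        T=R.from_matrix(np.c_[-EY*sg*-1,EX*sg,[0,0,-1]]) 
        if np.linalg.det(T.as_matrix())<0: print("det")
        print("turn",np.round(np.degrees((Rt.inv()*T).as_rotvec()),2))
def knob():
    T=vision.get_image("top");S=vision.get_image("scene")
    a=cen(T,'orange',(250,160,370,270));b=cen(S,'orange',(140,150,270,270))
    if a and b:
        p,e=two(T,a[0],S,b[0]);print("knob mach",np.round(mac(p)*1000,1),"gap",round(e*1000,1),a[1][2:],b[1][2:])
    return T,S
E
python3 - <<'E'
from h import *
print(np.c_[EY,EX,[0,0,-1]], np.linalg.det(np.c_[EY,EX,[0,0,-1]]))
plan((-.12,0,.225)); print(R.from_rotvec(robot.read_state()["tcp_rot"]).as_matrix().round(2))
knob()
E
```

```text
[[-0.3222657   0.94664926  0.        ]
 [ 0.94664926  0.3222657   0.        ]
 [ 0.          0.         -1.        ]] 1.0
t 0.25 mach [-501.7 -317.   222. ] F [ 0.1 -0.3  0.1]
slide [-0.3532 -0.3484 -0.0026]
turn [8.0000e-02 1.0000e-02 1.7431e+02]
turn [-0.01  0.05 -5.69]
[[ 0.23 -0.97 -0.  ]
 [-0.97 -0.23  0.  ]
 [-0.   -0.   -1.  ]]
knob mach [-39.6  -0.2 178. ] gap 1.9 [13 13 76] [ 14  14 138]
```

>>> carry_out --slide '[[-0.02,-0.02,0],[-0.045,-0.045,0],[-0.07,-0.07,0],[-0.095,-0.095,0],[-0.12,-0.12,0]]' --turn '[[0,0,-1],[0,0,-2],[0,0,-3.5],[0,0,-5],[0,0,-5.7]]' --jaw 0 --force 20

```text
time_s: 0.77
ee_pos: [0.2319, -0.4632, 0.2224]
tcp_rot: [-2.555, 1.828, -0.0]
contact_force: [-0.3, -0.6, 1.4]
gripper_width: 0.707
```

```bash
python3 -c "
from h import *
plan((-.12,0,.225))"
```

```text
t 0.7667 mach [-369.5 -208.5  222.4] F [-0.3 -0.6  1.4]
slide [-0.2083 -0.2497 -0.0025]
turn [ 0.0000e+00 -1.0000e-02 -1.7995e+02]
turn [-0.01 -0.    0.05]
```

>>> carry_out --slide '[[-0.02,-0.025,0],[-0.045,-0.052,0],[-0.07,-0.08,0],[-0.09,-0.105,0],[-0.11,-0.13,0]]' --turn '[[0,0,0],[0,0,0],[0,0,0],[0,0,0],[0,0,0]]'

```text
time_s: 1.18
ee_pos: [0.3196, -0.317, 0.2227]
tcp_rot: [2.554, -1.828, 0.001]
contact_force: [0.9, -0.1, -0.8]
gripper_width: 0.327
```

```bash
python3 -c "
from h import *
plan((-.12,0,.225))"
```

```text
t 1.1833 mach [-239.4  -98.4  222.7] F [ 0.9 -0.1 -0.8]
slide [-0.0984 -0.1194 -0.0023]
turn [ 6.0000e-02 -3.0000e-02 -1.7999e+02]
turn [-0.02 -0.04  0.01]
```

No lag. Next I go on to the pre-push point, then down.

>>> carry_out --slide '[[-0.025,-0.03,0],[-0.05,-0.06,0],[-0.075,-0.09,0],[-0.09,-0.11,0],[-0.098,-0.12,0]]' --turn '[[0,0,0],[0,0,0],[0,0,0],[0,0,0],[0,0,0]]'

```text
time_s: 1.6
ee_pos: [0.4023, -0.1844, 0.2228]
tcp_rot: [-2.556, 1.824, -0.001]
contact_force: [0.6, -0.4, 0.3]
gripper_width: 0.018
```

>>> carry_out --slide '[[0,0,0.02],[0,0,0.045],[0,0,0.063],[0,0,0.063],[0,0,0.063]]' --turn '[[0,0,0],[0,0,0],[0,0,0],[0,0,0],[0,0,0]]'

```text
time_s: 2.02
ee_pos: [0.4004, -0.1866, 0.159]
tcp_rot: [-2.555, 1.828, 0.003]
contact_force: [0.2, -1.2, 0.1]
gripper_width: 0.005
```

```bash
python3 -c "
from h import *
plan((-.04,0,.16))
print(robot.read_state()['gripper_width'])
T,S=knob()
cv2.imwrite('pics/s1.png',cv2.resize(S['image'][120:300,100:340],None,fx=3,fy=3,interpolation=cv2.INTER_CUBIC))
W=vision.get_image('wrist');cv2.imwrite('pics/w1.png',W['image'])
"
```

```text
t 2.0167 mach [-120.9   -1.   159. ] F [ 0.2 -1.2  0.1]
slide [-0.001  -0.0809 -0.0011]
turn [-1.6000e-01  1.2000e-01 -1.7999e+02]
turn [0.07 0.1  0.01]
0.004639800441139457
knob mach [-3.990e+01  1.000e-01  1.783e+02] gap 1.5 [13 13 64] [ 15  14 145]
```

View pics/s1.png

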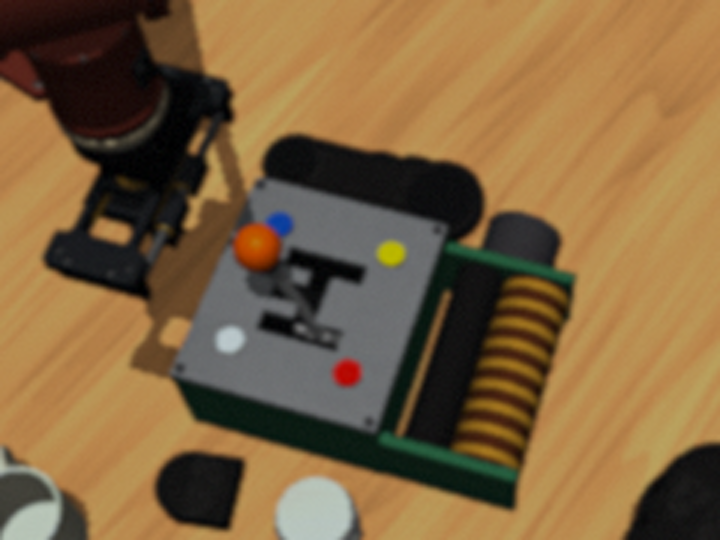

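View pics/w1.png

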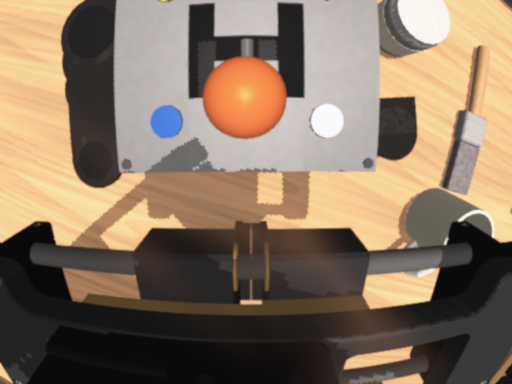

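The wrist view shows the shut fingers (x 235–268) lined up behind the knob at (245,97), with blue at (167,121) and white at (327,121). Push 1 goes along machine +x (tool -y).

>>> carry_out --slide '[[0,-0.012,0],[0,-0.025,0],[0,-0.035,0],[0,-0.043,0],[0,-0.05,0]]' --turn '[[0,0,0],[0,0,0],[0,0,0],[0,0,0],[0,0,0]]'

```text
time_s: 2.58
ee_pos: [0.4495, -0.1707, 0.16]
tcp_rot: [-2.555, 1.828, -0.001]
contact_force: [-1.6, -0.4, 2.1]
gripper_width: 0.009
```

>>> carry_out --slide '[[0,-0.005,0],[0,-0.01,0],[0,-0.015,0],[0,-0.02,0],[0,-0.025,0]]' --turn '[[0,0,0],[0,0,0],[0,0,0],[0,0,0],[0,0,0]]'

```text
time_s: 3.0
ee_pos: [0.4722, -0.1628, 0.1595]
tcp_rot: [2.554, -1.829, -0.001]
contact_force: [-2.2, -0.0, 1.1]
gripper_width: 0.006
```

```bash
python3 -c "
from h import *
plan((-.03,0,.16))
T,S=knob()
"
```

```text
t 3.0 mach [-45.3  -1.6 159.5] F [-2.2 -0.   1.1]
slide [-0.0016 -0.0153 -0.0005]
turn [ 2.0e-02 -3.0e-02  1.8e+02]
turn [ 0.02  0.01 -0.  ]
knob mach [ -5.1   1.8 185.6] gap 7.7 [5 3 9] [ 12  14 113]
```

>>> carry_out --slide '[[0,-0.003,0],[0,-0.006,0],[0,-0.009,0],[0,-0.012,0]]' --turn '[[0,0,0],[0,0,0],[0,0,0],[0,0,0]]'

```text
time_s: 3.43
ee_pos: [0.4836, -0.159, 0.1596]
tcp_rot: [-2.554, 1.829, -0.0]
contact_force: [-2.2, -0.8, 1.8]
gripper_width: 0.007
```

```bash
cat >> h.py <<'E'
def ks(z,tag=None):
    S=vision.get_image("scene");T=vision.get_image("top")
    for n,d,r in(("S",S,(140,150,270,270)),("T",T,(250,160,370,270))):
        b=cen(d,'orange',r)
        if b: print(n,np.round(mac(onz(d,b[0],z))*1000,1),b[1][2:])
    if tag:
        a=cv2.resize(S['image'][150:270,130:290],None,fx=4,fy=4,interpolation=cv2.INTER_CUBIC);cv2.imwrite(f'pics/{tag}.png',a)
E
python3 -c "
from h import *
plan((-.03,0,.16))
ks(.185,'s2')
W=vision.get_image('wrist');cv2.imwrite('pics/w2.png',W['image'])
"
```

```text
t 3.4333 mach [-33.2  -1.7 159.6] F [-2.2 -0.8  1.8]
slide [-0.0017 -0.0032 -0.0004]
turn [-0.0e+00  1.0e-02  1.8e+02]
turn [-0.01 -0.   -0.  ]
S [  2.7   0.8 185. ] [ 11  14 109]
T [ 10.7   3.7 185. ] [2 1 2]
```

View pics/s2.png

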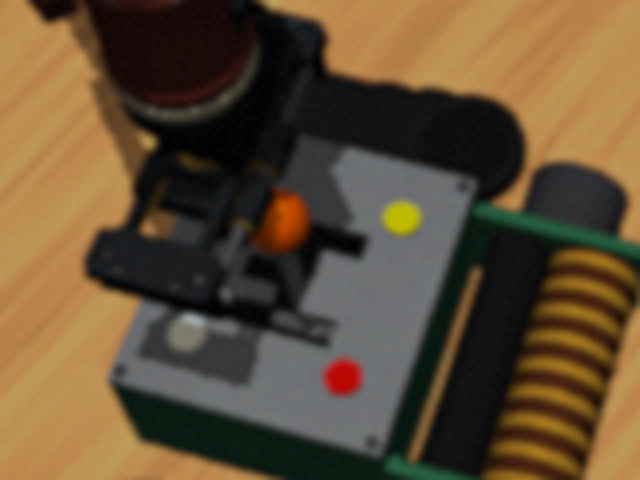

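View pics/w2.png

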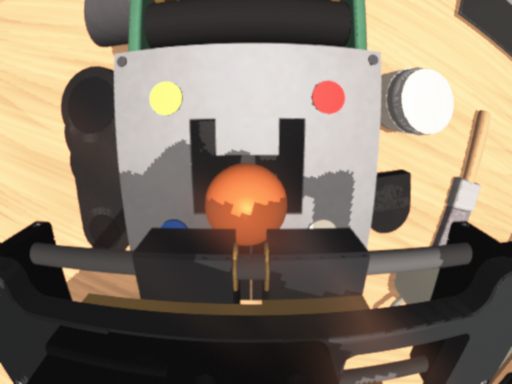

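>>> carry_out --slide '[[0,-0.002,0],[0,-0.004,0],[0,-0.004,0]]' --turn '[[0,0,0],[0,0,0],[0,0,0]]'

```text
time_s: 3.83
ee_pos: [0.4874, -0.1577, 0.1596]
tcp_rot: [-2.554, 1.829, -0.0]
contact_force: [-2.9, 0.0, 1.8]
gripper_width: 0.006
```

>>> carry_out --slide '[[0,0.02,0],[0,0.05,0],[0.025,0.05,0],[0.05,0.05,0],[0.07,0.05,0]]' --turn '[[0,0,0],[0,0,0],[0,0,0],[0,0,0],[0,0,0]]'

```text
time_s: 4.25
ee_pos: [0.4628, -0.2415, 0.1598]
tcp_rot: [-2.554, 1.829, -0.003]
contact_force: [0.1, 0.2, 0.4]
gripper_width: 0.007
```

```bash
python3 -c "
from h import *
plan((0,-.07,.16))
knob()
ks(.185,'s3')
"
```

```text
t 4.25 mach [-79.5 -73.  159.8] F [0.1 0.2 0.4]
slide [-0.0031 -0.0795 -0.0001]
turn [-1.4000e-01  1.4000e-01  1.7999e+02]
turn [-0.09 -0.09 -0.01]
knob mach [ -0.   -0.5 182.7] gap 3.3 [13 13 65] [ 14  15 146]
S [  2.2  -1.1 185. ] [ 15  15 146]
T [ -2.    2.1 185. ] [13 13 54]
```

View pics/s3.png

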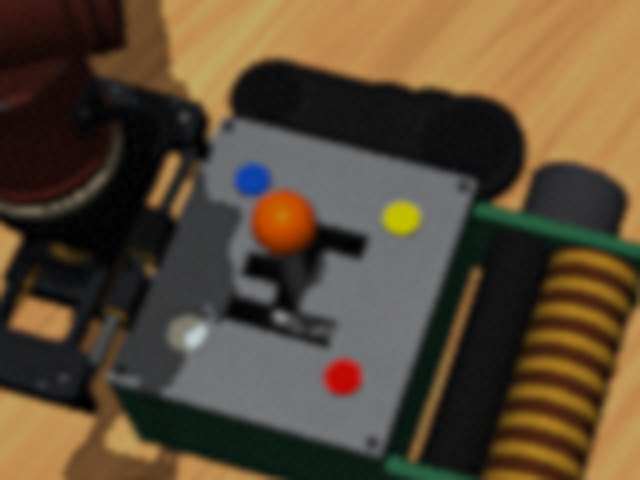

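The knob now stands at about (0, 0) in the machine frame, in the channel. Next I move to its -y side and push along +y (tool -x).

>>> carry_out --slide '[[0,-0.025,0],[0,-0.055,0],[0,-0.08,0],[-0.01,-0.08,0],[-0.025,-0.08,0]]' --turn '[[0,0,0],[0,0,0],[0,0,0],[0,0,0],[0,0,0]]'

```text
time_s: 4.87
ee_pos: [0.5303, -0.1893, 0.1589]
tcp_rot: [2.556, -1.827, -0.001]
contact_force: [-0.8, 0.5, -0.1]
gripper_width: 0.004
```

>>> carry_out --slide '[[-0.008,0,0],[-0.016,0,0],[-0.024,0,0],[-0.032,0,0],[-0.04,0,0]]' --turn '[[0,0,0],[0,0,0],[0,0,0],[0,0,0],[0,0,0]]'

```text
time_s: 5.28
ee_pos: [0.5168, -0.1528, 0.1603]
tcp_rot: [2.554, -1.829, 0.003]
contact_force: [-0.6, -2.2, 1.6]
gripper_width: 0.004
```

```bash
python3 -c "
from h import *
plan((0,.02,.16))
knob()
ks(.182,'s4')
"
```

```text
t 5.2833 mach [  0.2  -6.6 160.3] F [-0.6 -2.2  1.6]
slide [-0.0266  0.0002  0.0003]
turn [-1.4000e-01  6.0000e-02  1.7997e+02]
turn [-0.04 -0.09 -0.02]
```

View pics/s4.png

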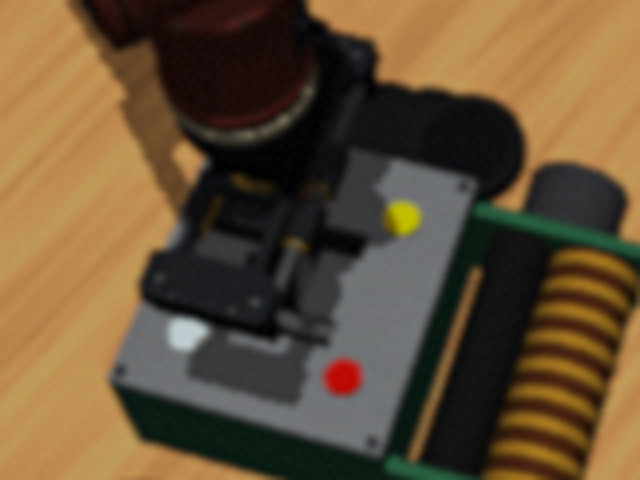

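>>> carry_out --slide '[[-0.006,0,0],[-0.012,0,0],[-0.018,0,0],[-0.022,0,0],[-0.025,0,0]]' --turn '[[0,0,0],[0,0,0],[0,0,0],[0,0,0],[0,0,0]]'

```text
time_s: 5.9
ee_pos: [0.5088, -0.1286, 0.1594]
tcp_rot: [2.555, -1.828, -0.0]
contact_force: [0.4, -1.8, -1.2]
gripper_width: 0.007
```

```bash
python3 -c "
from h import *
plan((0,.03,.16))
W=vision.get_image('wrist');cv2.imwrite('pics/w4.png',W['image'])
"
```

```text
t 5.9 mach [  0.5  19.  159.4] F [ 0.4 -1.8 -1.2]
slide [-0.011   0.0005 -0.0006]
turn [-1.0000e-02  2.0000e-02 -1.7997e+02]
turn [0.01 0.01 0.03]
```

View pics/w4.png

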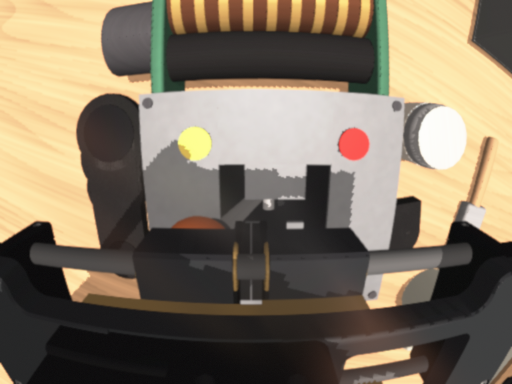

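>>> carry_out --slide '[[-0.003,0,0],[-0.006,0,0],[-0.008,0,0]]' --turn '[[0,0,0],[0,0,0],[0,0,0]]'

```text
time_s: 6.2
ee_pos: [0.5064, -0.1214, 0.1594]
tcp_rot: [2.554, -1.829, -0.0]
contact_force: [0.6, -1.5, -0.8]
gripper_width: 0.001
```

>>> carry_out --slide '[[-0.0015,0,0],[-0.003,0,0],[-0.003,0,0]]' --turn '[[0,0,0],[0,0,0],[0,0,0]]'

```text
time_s: 6.45
ee_pos: [0.5054, -0.1185, 0.1595]
tcp_rot: [-2.555, 1.828, 0.0]
contact_force: [0.4, -2.1, -0.8]
gripper_width: 0.004
```

>>> carry_out --slide '[[0.03,0,0],[0.06,0,0],[0.09,0,0],[0.12,0,0],[0.12,0,0]]' --turn '[[0,0,0],[0,0,0],[0,0,0],[0,0,0],[0,0,0]]'

```text
time_s: 6.87
ee_pos: [0.5454, -0.2368, 0.1599]
tcp_rot: [2.551, -1.832, 0.004]
contact_force: [0.0, -0.3, 1.1]
gripper_width: 0.002
```

```bash
python3 -c "
from h import *
plan((0,.03,.16))
knob()
ks(.172,'s5')
"
```

```text
t 6.8667 mach [  0.2 -95.2 159.9] F [ 0.  -0.3  1.1]
slide [-0.1252  0.0006 -0.0004]
turn [-2.0000e-01  7.0000e-02  1.7983e+02]
turn [-0.05 -0.13 -0.17]
knob mach [  0.5  59.7 178.8] gap 4.7 [13 14 53] [ 15  14 126]
S [  0.5  65.3 172. ] [ 14  13 117]
T [ -2.2  59.1 172. ] [13 14 58]
```

View pics/s5.png

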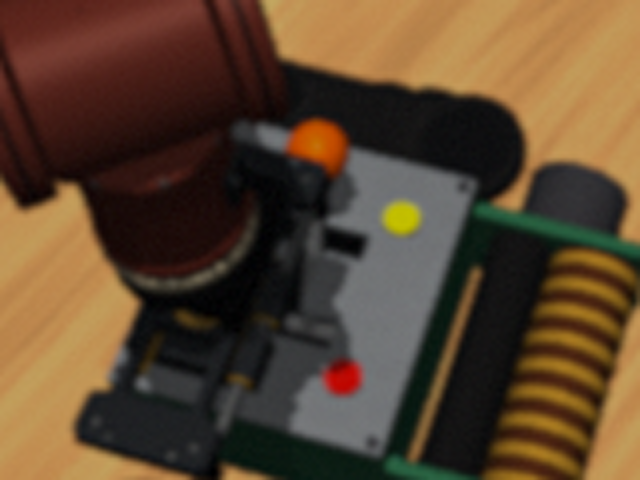

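The knob is at about (0, 61), at the channel's end. I'll go round to its +x side.

>>> carry_out --slide '[[0,-0.03,0],[0,-0.065,0],[-0.04,-0.07,0],[-0.08,-0.07,0],[-0.115,-0.07,0]]' --turn '[[0,0,0],[0,0,0],[0,0,0],[0,0,0],[0,0,0]]'

```text
time_s: 7.48
ee_pos: [0.5723, -0.0975, 0.1581]
tcp_rot: [2.556, -1.827, -0.005]
contact_force: [-0.2, 0.2, 0.2]
gripper_width: 0.009
```

>>> carry_out --slide '[[-0.02,0,0],[-0.04,0,0],[-0.04,0.01,0],[-0.04,0.02,0],[-0.04,0.03,0]]' --turn '[[0,0,0],[0,0,0],[0,0,0],[0,0,0],[0,0,0]]'

```text
time_s: 7.9
ee_pos: [0.5311, -0.0726, 0.1597]
tcp_rot: [2.556, -1.827, 0.0]
contact_force: [-0.5, -0.1, -0.7]
gripper_width: 0.005
```

```bash
python3 -c "
from h import *
plan((-.02,.062,.16))
knob()
ks(.172,'s6')
"
```

```text
t 7.9 mach [ 39.6  64.8 159.7] F [-0.5 -0.1 -0.7]
slide [ 0.0027  0.0596 -0.0003]
turn [ 3.0000e-02  1.0000e-02 -1.7991e+02]
turn [ 0.   -0.02  0.09]
knob mach [ -2.4  57.6 164. ] gap 9.4 [12  9 50] [ 7  5 24]
S [  4.   55.8 172. ] [ 7  4 23]
T [ -8.7  56.4 172. ] [12  9 49]
```

View pics/s6.png

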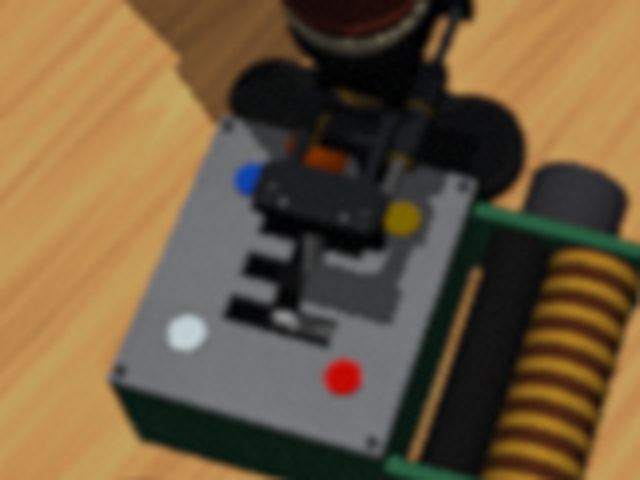

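Partly hidden, but consistent with the knob still at the channel's end. Now I push along -x (tool +y).

>>> carry_out --slide '[[0.001,0.006,0],[0.003,0.012,0],[0.003,0.018,0],[0.003,0.024,0],[0.003,0.03,0]]' --turn '[[0,0,0],[0,0,0],[0,0,0],[0,0,0],[0,0,0]]'

```text
time_s: 8.52
ee_pos: [0.5048, -0.0857, 0.16]
tcp_rot: [-2.554, 1.829, -0.002]
contact_force: [2.1, -0.3, 2.2]
gripper_width: 0.005
```

>>> carry_out --slide '[[0,0.005,0],[0,0.01,0],[0,0.015,0],[0,0.02,0],[0,0.024,0]]' --turn '[[0,0,0],[0,0,0],[0,0,0],[0,0,0],[0,0,0]]'

```text
time_s: 8.93
ee_pos: [0.4811, -0.093, 0.1591]
tcp_rot: [2.554, -1.829, -0.001]
contact_force: [3.6, 0.9, -2.4]
gripper_width: 0.005
```

```bash
python3 -c "
from h import *
plan((-.02,.062,.16))
ks(.164,'s7')
W=vision.get_image('wrist');cv2.imwrite('pics/w7.png',W['image'])
"
```

```text
t 8.9333 mach [-14.3  61.6 159.1] F [ 3.6  0.9 -2.4]
slide [-0.0004  0.0057 -0.0009]
turn [-5.0e-02  5.0e-02 -1.8e+02]
turn [0.03 0.03 0.  ]
S [-48.2  56.3 164. ] [11  5 42]
T [-60.7  56.7 164. ] [ 7  3 13]
```

View pics/s7.png

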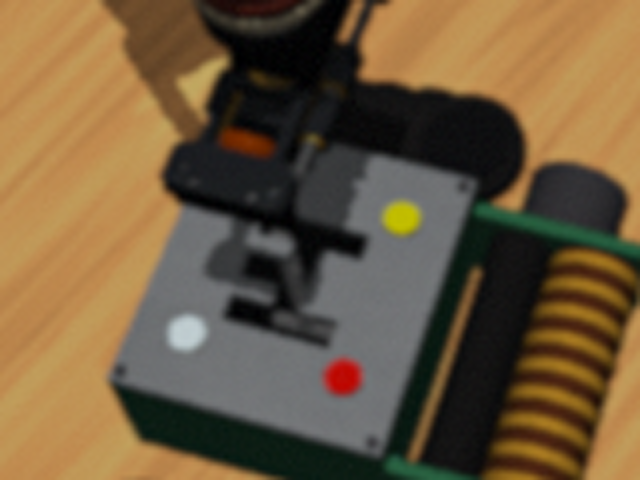

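Now small steps until the hard stop.

>>> carry_out --slide '[[0,0.002,0],[0,0.004,0],[0,0.005,0]]' --turn '[[0,0,0],[0,0,0],[0,0,0]]'

```text
time_s: 9.33
ee_pos: [0.4771, -0.0944, 0.1593]
tcp_rot: [-2.555, 1.828, 0.001]
contact_force: [3.7, 1.3, 0.0]
gripper_width: 0.007
```

>>> carry_out --slide '[[0,0.001,0],[0,0.002,0],[0,0.002,0]]' --turn '[[0,0,0],[0,0,0],[0,0,0]]'

```text
time_s: 9.58
ee_pos: [0.4753, -0.0951, 0.1594]
tcp_rot: [-2.554, 1.828, 0.0]
contact_force: [2.7, 1.3, -2.8]
gripper_width: 0.002
```

>>> carry_out --slide '[[0,0.001,0],[0,0.002,0],[0,0.002,0]]' --turn '[[0,0,0],[0,0,0],[0,0,0]]'

```text
time_s: 9.83
ee_pos: [0.4743, -0.0956, 0.1595]
tcp_rot: [-2.553, 1.828, -0.002]
contact_force: [7.2, 1.9, -5.3]
gripper_width: 0.007
```

>>> carry_out --slide '[[0,0.001,0],[0,0.002,0],[0,0.002,0]]' --turn '[[0,0,0],[0,0,0],[0,0,0]]'

```text
time_s: 10.08
ee_pos: [0.4736, -0.0958, 0.1595]
tcp_rot: [-2.551, 1.826, -0.006]
contact_force: [12.5, 3.1, -8.7]
gripper_width: 0.006
```

The lever is against its hard stop: 15 N, with the tool hardly moving. I'll retreat along +x, then go up and away towards -y.

>>> carry_out --slide '[[0,-0.01,0],[0,-0.035,0],[0,-0.065,0],[0,-0.065,-0.04],[0,-0.065,-0.08]]' --turn '[[0,0,0],[0,0,0],[0,0,0],[0,0,0],[0,0,0]]'

```text
time_s: 10.5
ee_pos: [0.531, -0.0744, 0.2348]
tcp_rot: [2.551, -1.824, -0.02]
contact_force: [0.3, 0.6, 1.3]
gripper_width: 0.006
```

>>> carry_out --slide '[[0.035,0,-0.01],[0.07,0,-0.02],[0.105,0,-0.03],[0.14,0,-0.03],[0.175,0,-0.03]]' --turn '[[0,0,0],[0,0,0],[0,0,0],[0,0,0],[0,0,0]]'

```text
time_s: 10.92
ee_pos: [0.59, -0.2431, 0.2707]
tcp_rot: [2.554, -1.828, 0.001]
contact_force: [0.1, 0.3, 0.2]
gripper_width: 0.004
```

>>> carry_out --slide '[[0.035,0,0],[0.07,0,0],[0.105,0,0],[0.12,0,0],[0.12,0,0]]' --turn '[[0,0,0],[0,0,0],[0,0,0],[0,0,0],[0,0,0]]'

```text
time_s: 11.33
ee_pos: [0.6275, -0.3586, 0.268]
tcp_rot: [2.55, -1.832, -0.003]
contact_force: [0.4, 0.7, -0.6]
gripper_width: 0.005
```

```bash
python3 -c "
from h import *
plan((-.02,.062,.16))
knob()
ks(.164,'s8')
T=vision.get_image('top');cv2.imwrite('pics/t8.png',cv2.resize(T['image'][140:290,220:420],None,fx=4,fy=4,interpolation=cv2.INTER_CUBIC))
"
```

```text
t 11.3333 mach [  38.7 -237.1  268. ] F [ 0.4  0.7 -0.6]
slide [-0.2988  0.0595  0.1083]
turn [ 5.0000e-02 -2.3000e-01  1.7979e+02]
turn [ 0.15  0.03 -0.21]
knob mach [-53.   54.9 165.5] gap 4.3 [12 13 51] [ 15  16 143]
S [-51.7  56.4 164. ] [ 15  16 143]
T [-54.5  54.7 164. ] [13 13 56]
```

View pics/s8.png

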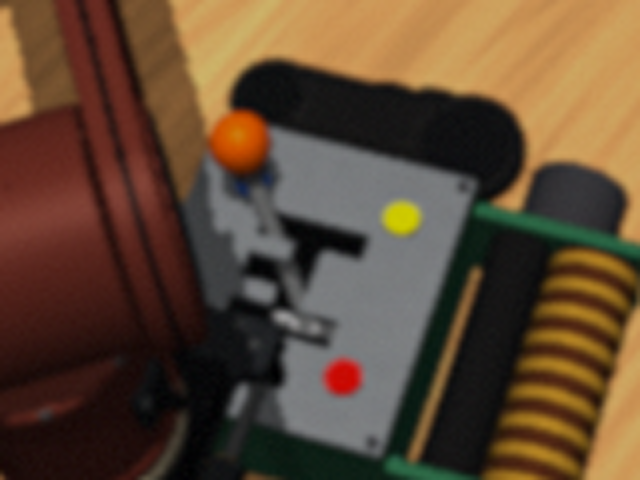

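View pics/t8.png

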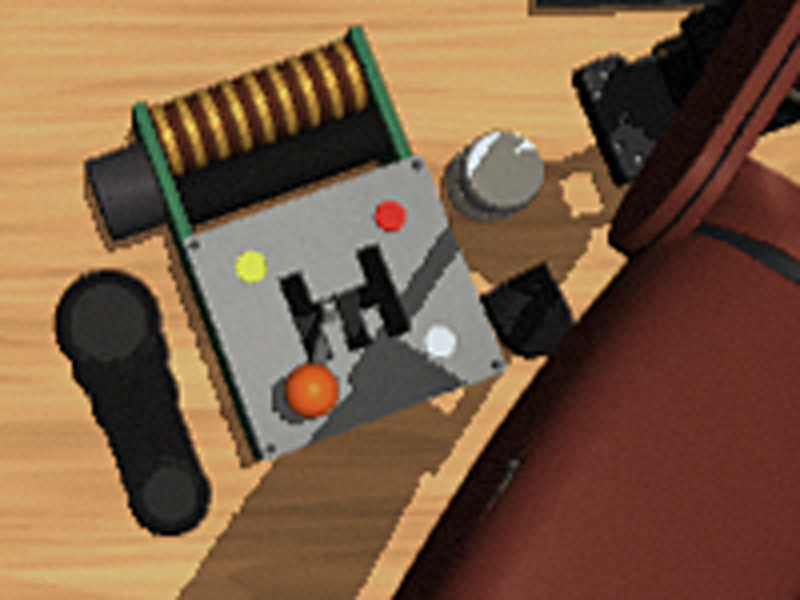

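The knob is at (-53, 55), covering the blue marker at (-52, 58). The sole, tin and heel piece haven't moved, and the hand is clear.

```bash
python3 -c "
from cell import robot
print(robot.read_state()['qvel'].round(3), robot.finish_job())"
```

```text
the job is handed in; nothing more can be done
[ 0.005 -0.009  0.001 -0.002 -0.003 -0.001] None
```

The lever is home in the blue slot (near left), and I handed the job in at about 11.4 s of the 48 s allowed. I pushed it with shut fingertips in three strokes: out of park along +x, along the channel to +y, then -x into the slot. It entered no other slot.

- **Lever home:** on the last stroke it met a hard stop, where the force rose from about 4 N to about 15 N with the tool nearly still. With the hand withdrawn, the cameras put the knob at about (-53, 55) mm in the machine frame; the blue marker is at (-52, 58).
- **Surroundings:** the nearby sole, tin and heel piece looked unmoved in the last top view. The arm hid the brush and mug there, so I didn't recheck those two. The hand is well clear, with no contact force.
- **Disagreements:** the two camera views of the knob differed by 2–5 mm, and by more while the hand partly hid it. The first reading in park was about 10 mm short of the nominal position, so I relied on finger position and force to judge the strokes.

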